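# Hold the eyelet box's shutter half open with a setter

### The arm

A 6-joint arm with a two-finger parallel gripper is mounted at the origin on a cart in front of the work surface, level with it; the furniture and walls round the work are solid. World frame = base frame: x ahead of the robot, y to its left, z up, the work surface at z = 0. Lengths are in m, angles in rad, forces in N, time in s.
With the tool pointing down it reaches from about 0.3 to 0.775 m from the base axis. Payload 14.6 kg.
Tool frame: the origin (TCP) lies midway between the tips of the shut fingers; the grasp point (between the pads) lies ctrl.hold_point_z behind it (ctrl.hold_point_z is the distance from the TCP to the grasp point, in m); z points along the fingers, y is the direction in which the jaws open and shut (so a half turn about z gives the same grasp; the last joint's range is limited). The gripper opens to 94 mm and grips with 3 to 60 N. Pads are 16 mm wide; open, the fingers measure 119 mm over their backs; the gripper's body (75 mm by 177 mm) begins 78 mm behind the grasp point.
Start: joints at [-1.26, 0.3, 1.521, -0, 1.321, -0.067], TCP at [0.203, -0.511, 0.205] pointing down, gripper open.
Joint ranges: [-3.03, 3.03], [-0.79, 2.21], [0.23, 2.52], [-1.04, 4.18], [0, 3.07], [-2.55, 2.55]. Speed limits (rad/s): [2.22, 2.22, 2.57, 3.14, 3.14, 3.14].

### API

Orientations are given as a unit quaternion [x, y, z, w].
In Python, from workcell import ctrl gives the robot as it stands. The module is installed in compiled form; this text tells all that it offers.
- The arm moves only by the shell command python3 -m crank 'ROWS'. ROWS is JSON, a list of rows, each a list of 5 numbers: the shift along the world's x, y, z in units of 50 mm (1.0 is 50 mm), then the turn about the world's z in units of 5 degrees (1.0 is 5 degrees), then the opening, from 0 (shut) to 1 (fully open). A call has exactly 10 rows; each row is the pose to reach, as a shift and turn from the pose commanded when the call began; what a row does not reach only later rows make up. A row lasts 1/8 s, in which the tool goes at most 62.5 mm and 10.7 degrees, less where a joint would pass 70% of its speed; a pose out of reach is approached as far as the arm can. A call with a gripper value outside its range is refused whole. The fingers move at their own pace and stop on an object; the grip force is fixed at half the most. Time passes only in rows, so rows that repeat a pose let the fingers close, or fill a call up. It gives the time, the measured TCP pose, the force and the opening at its end, in the units of the state.
- ctrl.state(): the state, without advancing time (a new reading comes with each control period).
- ctrl.capture(name): name is "side" or "top" or "wrist"; returns (picture, depth): 400x640x3 uint8, blue, green, red; 400x640 float32, m along the optical axis (not along the pixel's ray), 0 where there is no reading.
- ctrl.camera_info(name): a dict with "fx", "fy", "cx", "cy" (pixels), "world_from_camera" (4x4, takes a point from camera to world coordinates). Camera axes: x right, y down, z forward; pixel columns grow to the right and rows downward; lengths in m; the calibration is good to about 2 mm. A picture is of the moment at which its call begins: read the wrist's pose just before it. camera_info takes no time and is no camera call; for the wrist camera it gives the pose at the moment of the call.
- ctrl.finish_job(): hands the job in, once; it reports no verdict.
The state is a dict: "clock": time; "joints": joint angles; "qd": joint speeds; "joint_efforts": joint torques, N m; "tool_pos": TCP position; "tool_rot": TCP orientation; "force": force on the tool from outside, world axes, zero at the start; "wrist_torque": the same for the moment, N m; "gripper_width": finger opening in m.
Only numpy, scipy, OpenCV 4.12 (cv2) and the standard library are available. Lean on these libraries where they do the work, as an engineer would, in place of code of your own. Each camera call takes 0.05 s, during which the arm holds its last target.

### The job

I need both hands to pick small eyelets from the rear cell of the eyelet box, so hold its self-closing shutter for me: take the tall slim setter from the punch stand, put its nose down through the eyelet in the shutter's tongue, and draw the shutter half open, so that the rear cell is uncovered and the front cell stays covered. Never draw it past three quarters, move it with the setter alone and not with the fingers, and leave the other tools and bench things where they are. Finish while still holding: keep the setter gripped and the shutter half open, and do not let go.

Things in the scene. Friction and masses are not known exactly. Their poses are not given: they have to be found in the camera images.
- eyelet_box: low dark grey steel box, 84 x 58 mm, 40 mm high, a steel spring barrel along each long side, on a 100 x 100 x 5 mm base plate; fixed. Origin: on the worktop under its middle. The shutter's tongue is at its -x end and the shutter is drawn to the box's own -x; z is up. Two 34 mm long cells of eyelets: rear one at +x, front one at -x.
- divider (a point): middle of the top of the 8 mm wide divider between the two cells, under the shutter, 31 mm above the worktop, at x = 0, y = 0 of the box; thin white marks on the two rails stand level with it. The shutter's rear edge stands 40 mm behind it (+x) when shut, and over the divider (2 mm from its middle) when half open.
- shutter_eye (a point): centre of the eyelet at the top face of the shutter's flat 26 x 26 x 6 mm tongue, 39 mm above the worktop; axes as the box's. A 10 mm wide vertical hole right through, free below. At x = -64 mm, y = 0 of the box when shut; moves with the shutter. 13 mm behind it is the crosshead, a bar 88 mm wide, flush with the tongue's top.
- shutter (a joint): how far the shutter is drawn, in m: 0 shut, 0.076 fully open, 0.038 half open. Springs pull it shut: about 1.5 N at shut, 5 N at half, 8.3 N fully open, plus about 0.3 N of friction; when let go it shuts.
- setter_stand: light wooden punch stand, 42 x 156 mm, top 42 mm above the worktop; fixed. Three 12.5 mm vertical holes along its y axis at y = -55, 0, +55 mm go through the 10 mm thick top; a tool stands in each, nose hanging in the hole, in any order. Origin: on the worktop under its middle.
- slim_setter: the tool to use, loose, about 90 g, plain steel: the tallest and slimmest of the three in the stand. Round 14 mm stem, top 90 mm above the stand; 20 mm wide, 6 mm thick collar at its foot; below it a nose 7 mm thick, 22 mm long, its last 3.5 mm tapered. Origin: on the axis at the collar's underside, which rests on the stand; z up along the stem.
- setter_grip (a point): point on the slim setter's axis, 34 mm above the collar's underside: a good height to grip the stem
- setter_tip (a point): end of the slim setter's nose, on its axis, 22 mm below the collar's underside
- dome_setter: a thicker, shorter steel tool in the stand (up to 22 mm thick, 55 mm tall above the stand), loose; leave it. Its nose is too thick for the eyelet. Origin at its shoulder on the stand's top.
- drive_punch: another thick steel tool in the stand, 24 mm thick in its upper part, 67 mm tall above the stand, loose; leave it. Its nose is too thick for the eyelet. Origin at its shoulder on the stand's top.
- eyelet_jar: glass jar of eyelets with a black cap, 45 mm wide, 56 mm tall, loose bystander to the rear of the box. Origin: centre of its underside.
- snips: black thread snips lying flat near the front edge, 156 x 36 x 7 mm, loose bystander. Origin: centre of its underside.
- hole_punch: red-handled leather punch lying flat near the front left, 66 x 169 x 13 mm, loose bystander. Origin: centre of its underside.
- eyelet_press: tall blue hand press with a black lever at the left of the worktop, 237 x 82 mm, 316 mm high, fixed; not used, keep the arm clear of it. Right of it stand a red vice (62 mm high) and, behind the work, a slatted wooden display rack about 90 mm high with packets on it up to 120 mm. Origin: centre of its underside.

How it is judged:
By the outcome, as a careful person would: the job done as asked, in the order asked, and still so for the second after the job is handed in, while the arm keeps its last pose, push and grip.
It also fails if it takes over 56 s, if anything falls off the work surface, if the arm or the gripper's body presses on something with over 40 N, if the wrist force passes 120 N, or if a joint passes its speed limit or range.

## Working session

There is one attempt and no reset: what is moved stays moved. The work goes in short steps, Python scripts to look and compute and a shell command to move; the robot and the scene stay as the last step left them, time stands still between calls to the robot, and variables do not carry over. Pictures are saved under pics/ and viewed, and the job is handed in when it is done.

```bash
mkdir -p pics
cat > h.py <<'E'
import numpy as np, cv2
from workcell import ctrl
def cap(name,fn):
    info=ctrl.camera_info(name); im,d=ctrl.capture(name); cv2.imwrite('pics/'+fn+'.png',im); np.savez('pics/'+fn+'.npz',im=im,d=d,T=np.array(info['world_from_camera']),k=[info[a] for a in('fx','fy','cx','cy')]); return im,d
def world(fn):
    z=np.load('pics/'+fn+'.npz'); d=z['d']; fx,fy,cx,cy=z['k']; v,u=np.mgrid[:400,:640]
    P=np.stack([(u-cx)/fx*d,(v-cy)/fy*d,d,np.ones_like(d)],-1)@z['T'].T
    P[d==0]=np.nan
    return P[...,:3]
E
python3 - <<'E'
from h import *
s=ctrl.state(); print({k:np.round(v,3) for k,v in s.items()}, ctrl.hold_point_z)
for n in('top','side'):
    cap(n,n+'0'); i=ctrl.camera_info(n); print(n,np.round(i['world_from_camera'],3).tolist(),i['fx'])
E
```

```text
{'clock': np.float64(0.0), 'joints': array([-1.26 ,  0.3  ,  1.522, -0.   ,  1.321, -0.067]), 'qd': array([ 0.   ,  0.001, -0.002, -0.   ,  0.   , -0.002]), 'joint_efforts': array([ 2.0000e-03, -5.3180e+01, -3.5274e+01,  7.1000e-02,  2.4000e-02,
       -0.0000e+00]), 'tool_pos': array([ 0.203, -0.511,  0.205]), 'tool_rot': array([ 0.982,  0.188, -0.   , -0.001]), 'force': array([-0.246,  1.014, -0.458]), 'wrist_torque': array([-0.025, -0.031, -0.034]), 'gripper_width': np.float64(0.094)} 0.0188
top [[-0.011, -0.993, 0.117, 0.406], [-1.0, 0.01, -0.008, 0.085], [0.007, -0.118, -0.993, 1.304], [0.0, 0.0, 0.0, 1.0]] 490.06009107549056
side [[0.997, 0.048, -0.054, 0.593], [0.072, -0.592, 0.803, -0.751], [0.006, -0.805, -0.594, 0.67], [0.0, 0.0, 0.0, 1.0]] 432.66213960318004
```

View pics/top0.png

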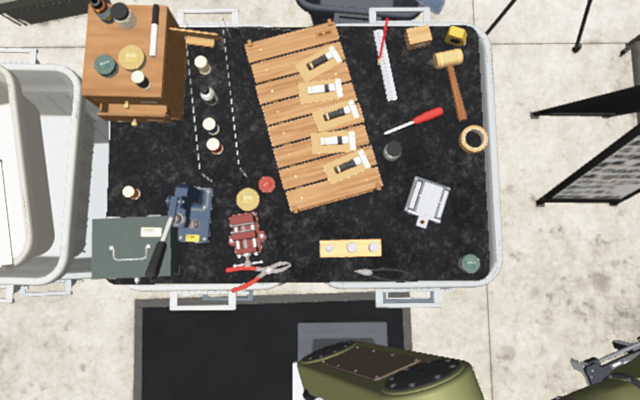

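View pics/side0.png

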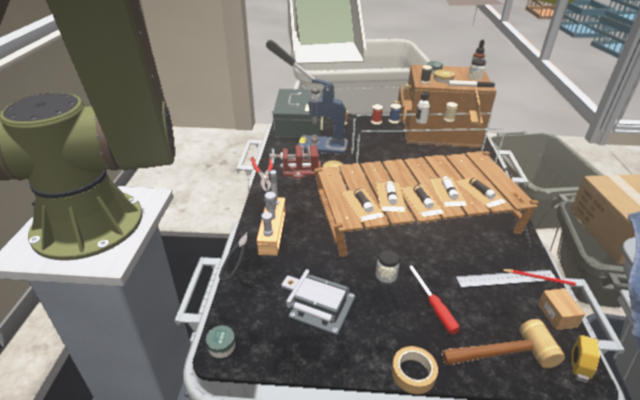

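The top view shows the stand at about (350,248) with three tools. The box is at about (428,202), its tongue at (423,222). I'll zoom in on both.

Run:
```python
from h import *
im=cv2.imread('pics/top0.png'); a=cv2.resize(im[165:285,310:470],None,fx=5,fy=5,interpolation=cv2.INTER_CUBIC); cv2.imwrite('pics/top0z.png',a)
im=cv2.imread('pics/side0.png'); a=cv2.resize(im[170:340,230:420],None,fx=4,fy=3.5,interpolation=cv2.INTER_CUBIC); cv2.imwrite('pics/side0z.png',a)
W=world('top0')
# stand top points
for n in ('top0','side0'):
    W=world(n)
    m=(abs(W[...,2]-.042)<.004)
    ys,xs=np.nonzero(m)
    if n=='top0': sel=(xs>310)&(xs<390)&(ys>230)&(ys<265)
    else: sel=(xs>250)&(xs<290)&(ys>180)&(ys<260)
    p=W[ys[sel],xs[sel]]
    r=cv2.minAreaRect((p[:,:2]*1000).astype(np.float32)); print(n,'stand',len(p),r, np.median(p[:,2]))
    # tool points
    m=(W[...,2]>.06)&(W[...,2]<.16)&(abs(W[...,0]-r[0][0]/1000)<.03)&(abs(W[...,1]-r[0][1]/1000)<.09)
    for y,x in np.argwhere(m)[::1 if n=='top0' else 6]: print(x,y,np.round(W[y,x]*1000).astype(int).tolist(),end=';')
    print()
```

```text
top0 stand 707 ((442.78424072265625, 7.479896545410156), (42.02238082885742, 155.87657165527344), 0.8627939224243164) 0.041825340683127044
349 243 [453, 14, 105];350 243 [453, 12, 107];351 243 [452, 9, 109];352 243 [453, 7, 106];353 243 [452, 4, 106];354 243 [453, 2, 104];372 243 [452, -43, 97];373 243 [452, -46, 94];374 243 [452, -48, 95];375 243 [452, -51, 92];376 243 [452, -53, 97];348 244 [450, 16, 104];349 244 [450, 14, 111];350 244 [450, 12, 111];351 244 [450, 9, 105];352 244 [450, 7, 108];353 244 [450, 4, 106];354 244 [450, 2, 107];355 244 [450, -1, 106];371 244 [450, -40, 99];372 244 [450, -43, 96];373 244 [450, -46, 96];374 244 [450, -48, 98];375 244 [450, -51, 95];376 244 [450, -53, 96];377 244 [450, -56, 93];328 245 [447, 66, 130];329 245 [447, 63, 130];330 245 [447, 61, 132];331 245 [447, 59, 133];347 245 [448, 18, 96];348 245 [448, 17, 106];349 245 [448, 14, 109];350 245 [447, 12, 114];351 245 [447, 10, 113];352 245 [448, 7, 109];353 245 [448, 4, 107];354 245 [448, 2, 109];355 245 [447, 0, 109];356 245 [448, -3, 107];370 245 [448, -38, 96];371 245 [448, -41, 95];372 245 
[... 4440 characters left out ...]
 [445, -7, 79];268 210 [438, -2, 72];274 210 [451, -4, 74];272 211 [447, -5, 72];270 212 [442, -4, 68];265 213 [439, -43, 96];271 213 [444, -2, 64];266 214 [442, -49, 98];262 215 [433, -47, 93];268 215 [447, -49, 96];264 216 [439, -54, 97];270 216 [451, -53, 97];266 217 [443, -56, 96];262 218 [434, -55, 92];268 218 [448, -57, 94];265 219 [442, -59, 93];271 219 [453, -51, 87];268 220 [447, -56, 88];265 221 [441, -57, 85];271 221 [452, -49, 80];268 222 [447, -57, 83];265 223 [440, -55, 79];271 223 [451, -48, 73];269 224 [449, -57, 78];267 225 [445, -58, 76];265 226 [440, -57, 72];271 226 [452, -52, 68];269 227 [449, -58, 70];267 228 [444, -56, 66];265 229 [439, -55, 61];271 229 [452, -54, 61];
```

Run:
```python
from h import *
W=world('top0')
print(np.round(W[200,430]*1000),np.round(W[221,423]*1000))
for n,(x0,x1,y0,y1) in {'top0':(395,460,170,232),'side0':(275,360,265,335)}.items():
    W=world(n)[y0:y1,x0:x1].reshape(-1,3)
    for lo,hi in ((.003,.008),(.028,.034),(.034,.046)):
        p=W[(W[:,2]>lo)&(W[:,2]<hi)]
        if len(p)>5: print(n,lo,len(p),cv2.minAreaRect((p[:,:2]*1000).astype(np.float32)))
```

```text
[ 565. -203.   38.] [ 513. -191.    2.]
top0 0.003 478 ((568.5147705078125, -203.79266357421875), (175.87855529785156, 164.939697265625), 89.3905029296875)
top0 0.028 286 ((552.9404296875, -195.13287353515625), (85.75707244873047, 119.19613647460938), 70.0178451538086)
top0 0.034 869 ((551.7286987304688, -196.2494354248047), (87.89996337890625, 118.80320739746094), 69.60787200927734)
side0 0.003 630 ((558.0025634765625, -188.09637451171875), (155.65689086914062, 165.80899047851562), 6.486291408538818)
side0 0.028 340 ((552.0468139648438, -198.51654052734375), (86.534912109375, 118.343994140625), 70.7802505493164)
side0 0.034 1491 ((551.448974609375, -197.0669403076172), (89.20494079589844, 120.4261245727539), 70.60867309570312)
```

View pics/top0z.png

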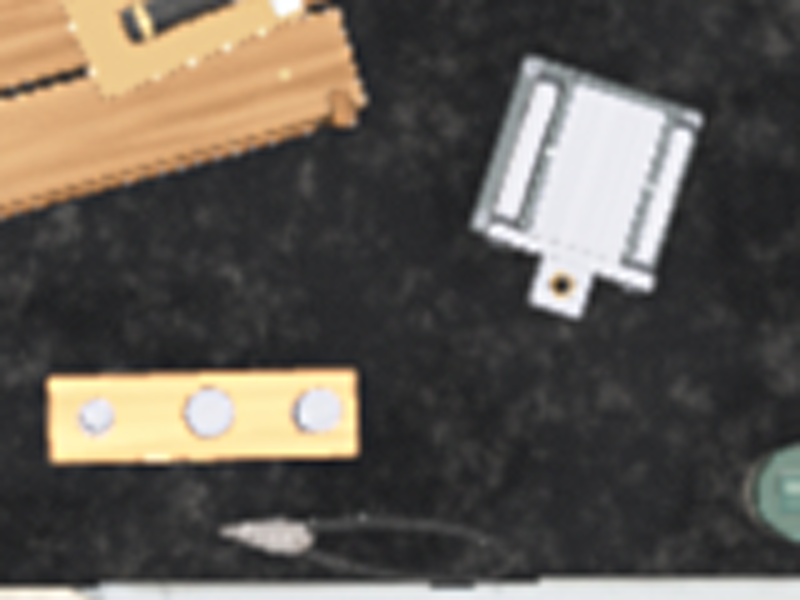

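View pics/side0z.png

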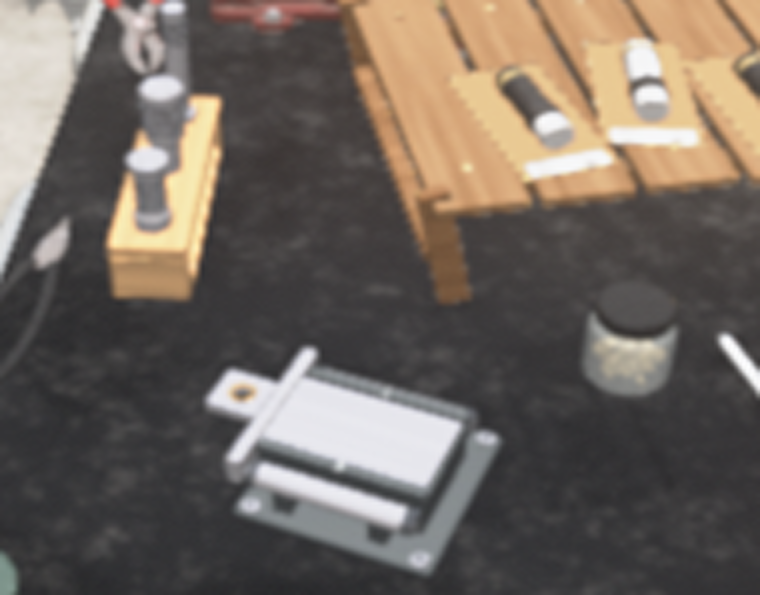

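The slim setter stands at the stand's +y end, around (442, 62) mm. The box is yawed about -20°. I'll refine both from the two cameras.

```bash
cat >> h.py <<'E'
def onplane(fn,u,v,z0):
    z=np.load('pics/'+fn+'.npz'); fx,fy,cx,cy=z['k']; T=z['T']; r=T[:3,:3]@np.array([(u-cx)/fx,(v-cy)/fy,1]); o=T[:3,3]
    return o+r*(z0-o[2])/r[2]
E
python3 - <<'E'
from h import *
for n,(x0,y0,w) in {'top0':(416,215,14),'side0':(282,275,18)}.items():
    im=np.load('pics/'+n+'.npz')['im'][y0:y0+w,x0:x0+w].astype(int)
    g=im.sum(2); sat=im.max(2)-im.min(2)
    wt=np.where((sat>40),1,0); ys,xs=np.nonzero(wt); print(n,len(xs),xs.mean()+x0,ys.mean()+y0, np.round(onplane(n,xs.mean()+x0,ys.mean()+y0,.039)*1000,1))
for n,lims in (('top0',(395,460,170,232)),('side0',(275,360,265,335))):
    x0,x1,y0,y1=lims; W=world(n)[y0:y1,x0:x1].reshape(-1,3)
    p=W[(W[:,2]>.028)&(W[:,2]<.046)]*1000
    best=min((((lambda a:(np.ptp(p@[np.cos(a),np.sin(a),0])*np.ptp(p@[-np.sin(a),np.cos(a),0])))(np.radians(t))),t) for t in np.arange(-25,-15,.25)); print(n,best)
# slim setter top
for n in('top0','side0'):
    W=world(n).reshape(-1,3)*1000; m=(abs(W[:,0]-442)<15)&(abs(W[:,1]-62)<15)&(W[:,2]>126); p=W[m]; print(n,m.sum(),p.mean(0),p.min(0),p.max(0))
E
```

```text
top0 11 421.45454545454544 221.54545454545453 [ 508.6 -178.8   39. ]
side0 18 290.22222222222223 281.6666666666667 [ 507.6 -179.7   39. ]
top0 (np.float64(10537.742814904434), np.float64(-19.75))
side0 (np.float64(10745.926915093352), np.float64(-19.25))
top0 28 [441.87396963  62.66336282 131.31306008] [435.50474182  56.24785662 128.10382566] [447.48637169  68.24089029 134.86506247]
side0 28 [442.63140722  59.5827565  130.3929166 ] [435.04436291  54.944906   126.53574486] [449.22400535  65.30067159 133.53014275]
```

```bash
python3 -m crank '[[0.5,1.1,0.1,1.5,1],[1,2.2,0.1,3,1],[1.5,3.4,0.1,4.5,1],[2,4.5,0.1,6,1],[2.4,5.7,0.1,7.5,1],[2.9,6.8,0.1,9,1],[3.4,8,0.1,9.7,1],[3.8,9.2,0.1,9.7,1],[4.3,10.4,0.1,9.7,1],[4.6,11.47,0.1,9.7,1]]'
```

```text
clock: 1.35
tool_pos: [0.4332, 0.0645, 0.2104]
tool_rot: [0.818, 0.575, 0.0, 0.0]
force: [0.2, -1.1, -0.1]
gripper_width: 0.0942
```

Run:
```python
from h import *
cap('wrist','w1'); print(np.round(ctrl.camera_info('wrist')['world_from_camera'],3).tolist(), np.load('pics/w1.npz')['k'])
W=world('w1').reshape(-1,3)*1000
m=(W[:,2]>122)&(W[:,2]<140)&(abs(W[:,0]-442)<40)&(abs(W[:,1]-62)<40);p=W[m];print(len(p))
if len(p): print(p.mean(0),p.min(0),p.max(0))
m=abs(W[:,2]-42)<3; p=W[m&(abs(W[:,0]-442)<40)&(abs(W[:,1])<100)]; print(len(p),cv2.minAreaRect(p[:,:2].astype(np.float32)) if len(p) else 0)
```

```text
[[0.942, -0.324, -0.087, 0.46], [-0.336, -0.91, -0.244, 0.141], [-0.0, 0.259, -0.966, 0.389], [0.0, 0.0, 0.0, 1.0]] [354.81490966 354.81490966 320.04239663 202.56739712]
306
[443.42685186  63.07472716 130.10354293] [436.21202638  54.94667991 122.05482319] [450.37442232  69.0534289  132.90353037]
3577 ((444.0997619628906, 6.6331787109375), (42.09225082397461, 156.81265258789062), 0.8762123584747314)
```

View pics/w1.png

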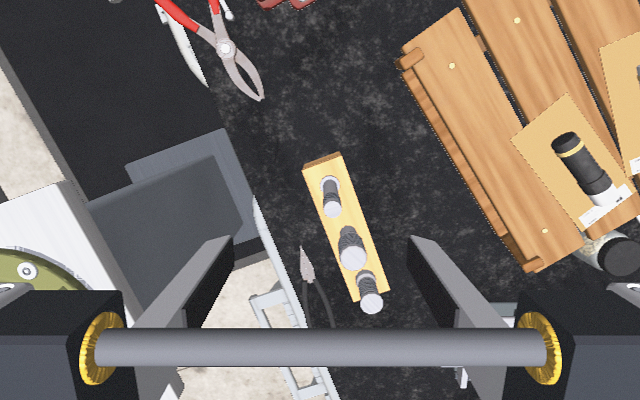

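The wrist view shows the three tools in the stand at about (330,190), (352,245) and (370,290), and the slim one is the farthest. Its axis is at about (443, 62.8) mm, with clear space on both sides for the fingers. I'll descend and check before closing.

```bash
python3 -m crank '[[0.19,0,0,0,1],[0.19,0,-0.4,0,1],[0.19,0,-0.9,0,0.8],[0.19,0,-1.4,0,0.6],[0.19,0,-1.9,0,0.5],[0.19,0,-2.3,0,0.5],[0.19,0,-2.6,0,0.5],[0.19,0,-2.9,0,0.5],[0.19,0,-3.05,0,0.5],[0.19,0,-3.05,0,0.5]]'
python3 - <<'E'
from h import *
print(np.round(ctrl.state()['tool_pos'],4))
cap('wrist','w2')
E
```

```text
clock: 2.65
tool_pos: [0.4423, 0.0622, 0.0577]
tool_rot: [0.818, 0.575, -0.0, -0.0]
force: [0.8, -0.5, 0.0]
gripper_width: 0.0471
[0.4423 0.0622 0.0577]
```

View pics/w2.png

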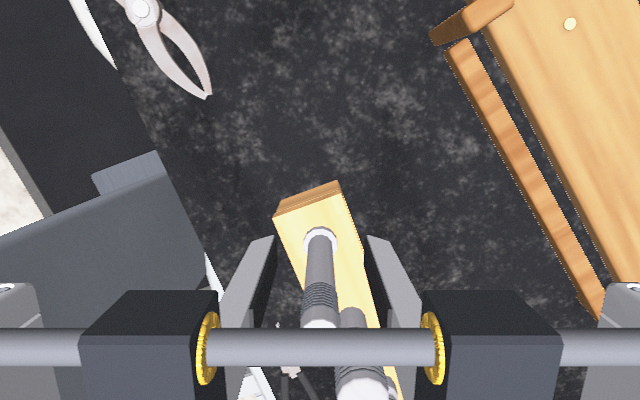

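The stem is centred between the fingers, at about (320,245). I'll close and lift.

```bash
python3 -m crank '[[0,0,0,0,0],[0,0,0,0,0],[0,0,0,0,0],[0,0,0,0,0],[0,0,0.3,0,0],[0,0,0.7,0,0],[0,0,1.2,0,0],[0,0,1.7,0,0],[0,0,2.2,0,0],[0,0,2.4,0,0]]'
python3 - <<'E'
from h import *
print(np.round(ctrl.state()['tool_pos'],4))
cap('wrist','w3');cap('side','side1')
im=cv2.imread('pics/side1.png'); cv2.imwrite('pics/side1z.png',cv2.resize(im[90:250,200:360],None,fx=3.7,fy=3.7,interpolation=cv2.INTER_CUBIC))
E
```

```text
clock: 3.95
tool_pos: [0.4428, 0.0623, 0.1798]
tool_rot: [0.818, 0.575, 0.001, 0.001]
force: [0.0, -0.1, -0.2]
gripper_width: 0.0138
[0.4428 0.0623 0.1798]
```

View pics/w3.png

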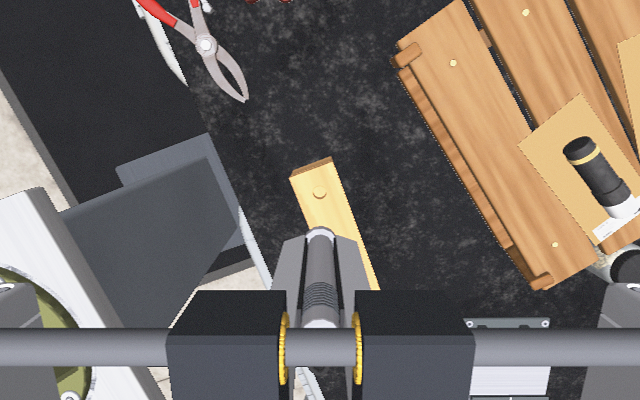

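View pics/side1z.png

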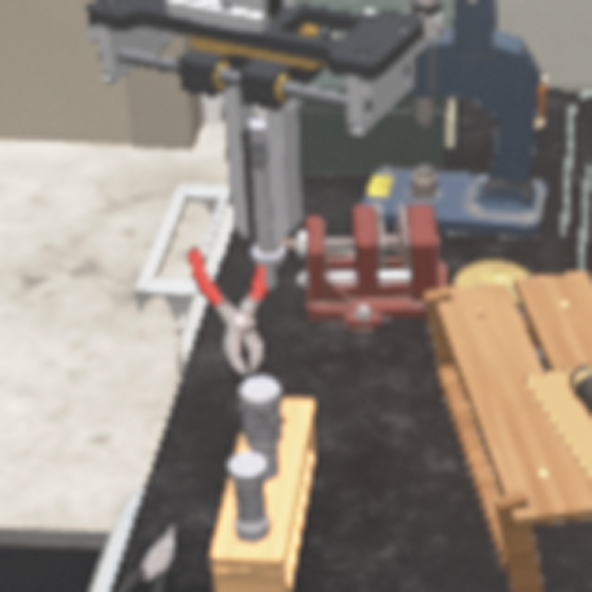

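The setter is held and hangs vertical, and the hole it left is visible at (320,193). The other two tools haven't moved. Next I'll hover over the eye.

```bash
python3 -m crank '[[0.2,-0.6,0,0,0],[0.4,-1.4,0,0,0],[0.6,-2.3,0,0,0],[0.8,-3.2,0,0,0],[1.1,-4.1,0,0,0],[1.31,-4.7,0,0,0],[1.31,-4.85,-0.5,0,0],[1.31,-4.85,-1,0,0],[1.31,-4.85,-1.5,0,0],[1.31,-4.85,-1.6,0,0]]'
python3 - <<'E'
from h import *
print(np.round(ctrl.state()['tool_pos'],4))
for n in('wrist','side','top'): cap(n,n+'2')
cv2.imwrite('pics/side2z.png',cv2.resize(cv2.imread('pics/side2.png')[180:340,230:390],None,fx=3.7,fy=3.7,interpolation=cv2.INTER_CUBIC))
E
```

```text
clock: 5.3
tool_pos: [0.5068, -0.1798, 0.0957]
tool_rot: [0.818, 0.575, -0.001, -0.002]
force: [-0.6, 0.7, -0.8]
gripper_width: 0.0138
[ 0.5068 -0.1798  0.0957]
```

View pics/wrist2.png

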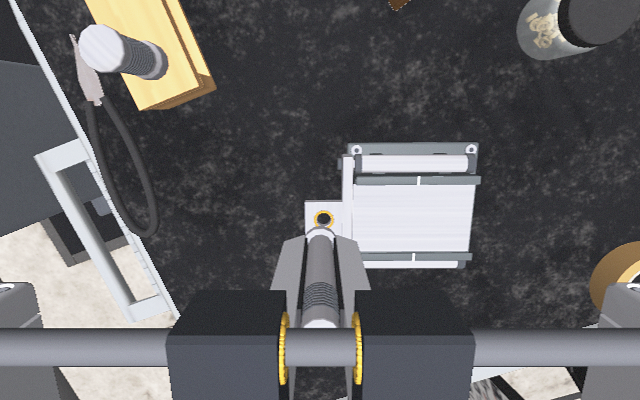

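View pics/side2z.png

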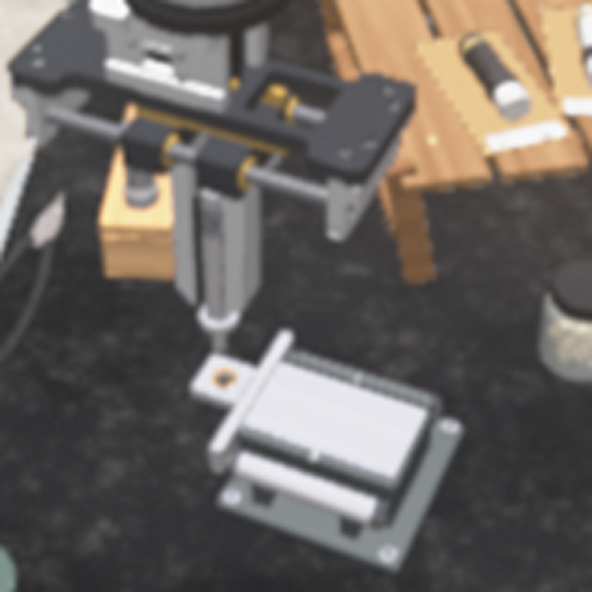

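View pics/top2.png

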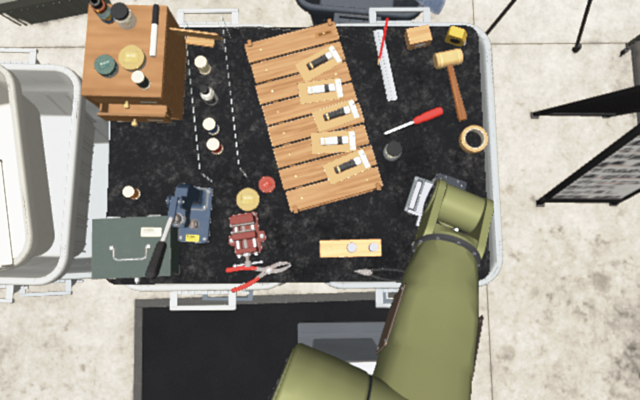

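Run:
```python
from h import *
s=ctrl.state(); print(np.round(s['tool_pos'],4))
im,d=cap('wrist','w4')
cv2.imwrite('pics/w4z.png',cv2.resize(im[190:340,250:400],None,fx=4,fy=4,interpolation=cv2.INTER_CUBIC))
i=im[205:232,310:338].astype(int); sat=(i.max(2)-i.min(2))>60; ys,xs=np.nonzero(sat); pts=np.c_[xs+310,ys+205].astype(np.float32)
e=cv2.fitEllipse(cv2.convexHull(pts)); print(len(xs),e,np.round(onplane('w4',*e[0],.039)*1000,1))
W=world('w4')*1000
tp=s['tool_pos']*1000
for v in range(226,330,6): 
    r=[(u,np.round(W[v,u]-tp,1).tolist()) for u in range(302,342,4)]; print(v,[(u,p) for u,p in r if np.isfinite(p[0]) and p[2]>-36][::2])
```

```text
[ 0.508  -0.1802  0.0983]
118 ((321.0815734863281, 218.4563446044922), (18.844249725341797, 19.346302032470703), 93.30567169189453) [ 509.3 -180.7   39. ]
226 [(318, [2.7, 9.0, -15.3])]
232 [(310, [-2.2, 8.6, -11.0]), (318, [2.0, 6.9, -11.4]), (326, [6.4, 5.9, -9.8])]
238 [(302, [-4.9, 12.1, 4.8]), (310, [-3.6, 4.9, -11.7]), (318, [1.8, 6.2, -3.8]), (326, [5.6, 3.9, -6.0]), (338, [12.7, 5.6, 4.4])]
244 [(302, [-4.6, 11.9, 13.0]), (310, [-3.3, 4.9, -2.4]), (318, [1.8, 6.1, 4.7]), (326, [5.7, 4.6, 4.6]), (334, [10.1, 4.8, 8.8])]
250 [(302, [-4.2, 11.7, 20.5]), (310, [-2.8, 5.4, 7.6]), (318, [1.8, 5.9, 12.4]), (326, [5.5, 4.3, 11.9]), (334, [9.2, 2.7, 11.2])]
256 [(302, [-4.1, 11.2, 26.7]), (314, [-0.1, 6.5, 19.6]), (322, [3.6, 5.2, 19.8]), (330, [6.8, 2.4, 16.2]), (338, [11.3, 4.3, 23.8])]
262 [(302, [-4.0, 10.7, 32.3]), (310, [-2.2, 5.8, 23.5]), (318, [1.9, 6.0, 26.9]), (326, [5.1, 3.9, 24.9]), (334, [7.3, -2.5, 13.6])]
268 [(302, [-4.1, 9.8, 36.5]), (310, [-2.2, 5.4, 29.2]), (318, [2.0, 6.2, 33.8]), (326, [5.3, 4.7, 33.2]), (334, [7.7, -0.1, 25.4])]
274 [(302, [-3.8, 9.8, 42.5]), (31
[... 595 characters left out ...]
.2]), (334, [7.3, 2.3, 56.2])]
304 [(302, [-3.7, 7.4, 62.3]), (310, [-0.8, 6.5, 62.6]), (318, [2.3, 6.6, 64.4]), (326, [5.1, 5.7, 64.6]), (334, [7.1, 2.2, 60.3])]
310 [(302, [-4.4, 5.5, 63.1]), (310, [-0.9, 6.1, 65.8]), (318, [2.2, 6.1, 67.6]), (326, [4.8, 5.0, 67.4]), (334, [7.0, 2.4, 64.6])]
316 [(302, [-4.7, 4.2, 64.9]), (310, [-0.9, 6.0, 69.5]), (318, [2.2, 6.3, 71.6]), (326, [4.7, 5.1, 71.1]), (334, [6.9, 2.7, 68.7])]
322 [(302, [-5.1, 3.0, 66.7]), (310, [-0.9, 5.6, 72.5]), (318, [1.8, 5.2, 73.3]), (326, [4.3, 4.1, 73.0]), (334, [6.9, 3.3, 73.2])]
328 [(302, [6.5, 27.9, 110.0]), (310, [7.8, 26.4, 108.5]), (318, [9.6, 26.0, 108.9]), (326, [11.3, 25.5, 109.0]), (334, [13.1, 25.2, 109.5])]
```

View pics/w4z.png

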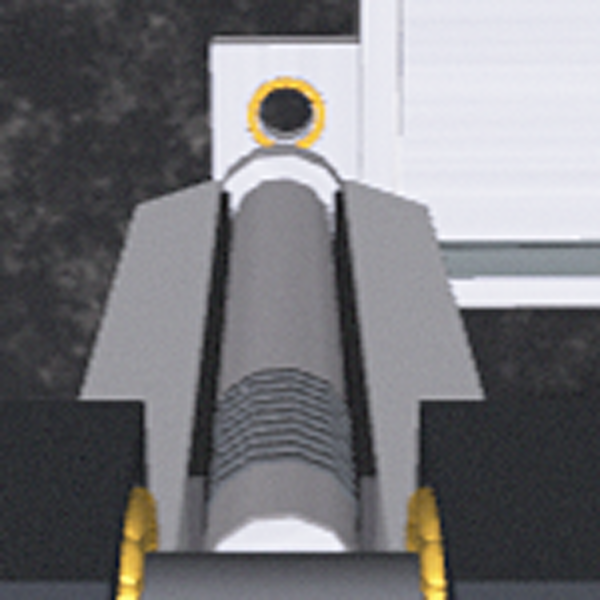

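The wrist view puts the eye at (321,218), which is world (509,-181). The stem lines up with it along the jaw direction. I'll shift 0.7 mm in x and bring the tip to just above the tongue to check.

```bash
python3 -m crank '[[0.014,0.002,-0.1,0,0],[0.014,0.002,-0.2,0,0],[0.014,0.002,-0.3,0,0],[0.014,0.002,-0.34,0,0],[0.014,0.002,-0.34,0,0],[0.014,0.002,-0.34,0,0],[0.014,0.002,-0.34,0,0],[0.014,0.002,-0.34,0,0],[0.014,0.002,-0.34,0,0],[0.014,0.002,-0.34,0,0]]'
python3 - <<'E'
from h import *
print(np.round(ctrl.state()['tool_pos'],4))
im,_=cap('wrist','w5'); im2,_=cap('side','side5')
a=cv2.resize(im[190:265,280:355],None,fx=6,fy=6,interpolation=cv2.INTER_CUBIC)
b=cv2.resize(im2[245:300,270:312],None,fx=8,fy=8,interpolation=cv2.INTER_CUBIC)
c=np.zeros((450,800,3),np.uint8); c[:450,:450]=a; c[:440,455:455+336]=b; cv2.imwrite('pics/c5.png',c)
E
```

```text
clock: 6.75
tool_pos: [0.5086, -0.1801, 0.081]
tool_rot: [0.818, 0.575, 0.0, 0.0]
force: [-0.1, -0.4, -1.0]
gripper_width: 0.0137
[ 0.5086 -0.1801  0.081 ]
```

View pics/c5.png

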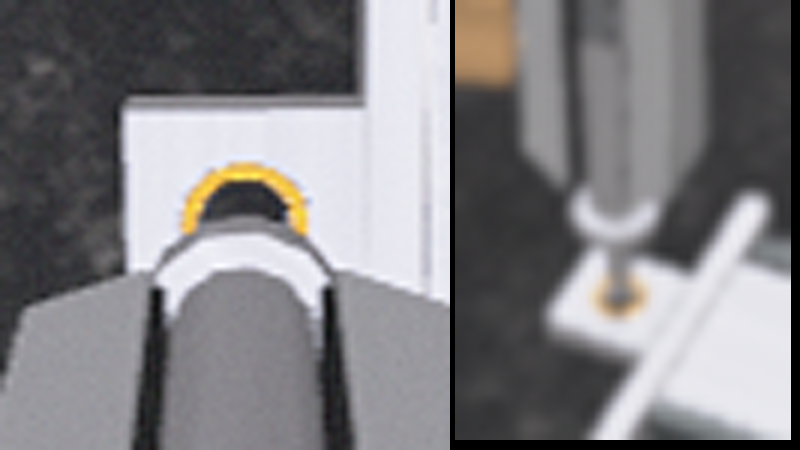

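Wrist view: the eye and collar share a centre column (zoom x≈245). Side view: the nose column, at about 621, meets the ring's centre at about 620. I'll lower slowly and watch the force.

```bash
python3 -m crank '[[0,0,-0.03,0,0],[0,0,-0.06,0,0],[0,0,-0.08,0,0],[0,0,-0.1,0,0],[0,0,-0.12,0,0],[0,0,-0.14,0,0],[0,0,-0.14,0,0],[0,0,-0.14,0,0],[0,0,-0.14,0,0],[0,0,-0.14,0,0]]'
python3 - <<'E'
from h import *
s=ctrl.state();print(np.round(s['tool_pos'],4),np.round(s['force'],2))
im,_=cap('wrist','w6'); im2,_=cap('side','side6')
a=cv2.resize(im[190:265,280:355],None,fx=6,fy=6,interpolation=cv2.INTER_CUBIC)
b=cv2.resize(im2[245:300,270:312],None,fx=8,fy=8,interpolation=cv2.INTER_CUBIC)
c=np.zeros((450,800,3),np.uint8); c[:450,:450]=a; c[:440,455:455+336]=b; cv2.imwrite('pics/c6.png',c)
E
```

```text
clock: 8.1
tool_pos: [0.5086, -0.1801, 0.074]
tool_rot: [0.818, 0.575, 0.0, 0.0]
force: [-0.7, -0.1, -1.2]
gripper_width: 0.0136
[ 0.5086 -0.1801  0.074 ] [-0.69 -0.13 -1.16]
```

View pics/c6.png

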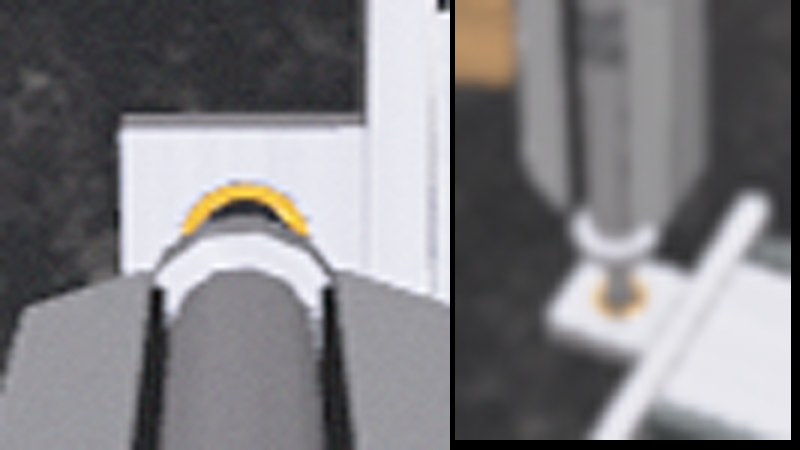

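```bash
python3 -m crank '[[0,0,-0.04,0,0],[0,0,-0.08,0,0],[0,0,-0.12,0,0],[0,0,-0.16,0,0],[0,0,-0.2,0,0],[0,0,-0.24,0,0],[0,0,-0.28,0,0],[0,0,-0.3,0,0],[0,0,-0.3,0,0],[0,0,-0.3,0,0]]'
python3 - <<'E'
from h import *
s=ctrl.state();print(np.round(s['tool_pos'],4),np.round(s['force'],2))
im,_=cap('wrist','w7'); im2,_=cap('side','side7')
a=cv2.resize(im[190:265,280:355],None,fx=6,fy=6,interpolation=cv2.INTER_CUBIC)
b=cv2.resize(im2[245:300,270:312],None,fx=8,fy=8,interpolation=cv2.INTER_CUBIC)
c=np.zeros((450,800,3),np.uint8); c[:450,:450]=a; c[:440,455:455+336]=b; cv2.imwrite('pics/c7.png',c)
E
```

```text
clock: 9.45
tool_pos: [0.5086, -0.1801, 0.059]
tool_rot: [0.818, 0.575, 0.0, 0.0]
force: [0.4, 0.1, -1.0]
gripper_width: 0.0136
[ 0.5086 -0.1801  0.059 ] [ 0.44  0.13 -1.04]
```

View pics/c7.png

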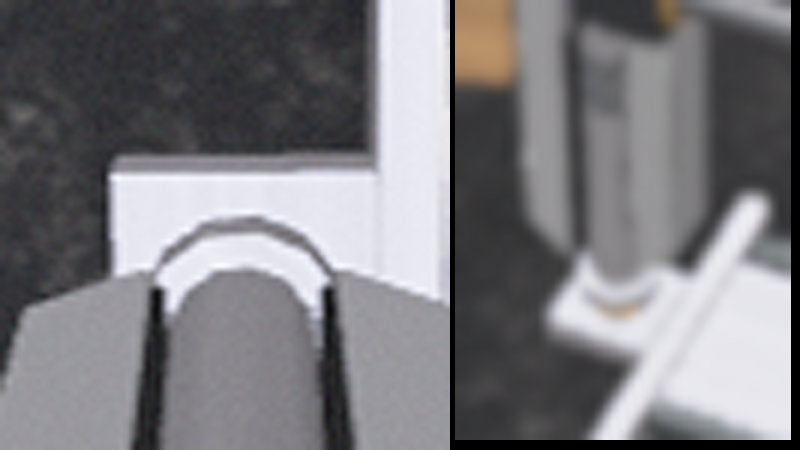

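The nose is fully in the eye: the collar sits about 4 mm above the tongue with no contact force. Now I'll draw the shutter slowly along the box's -x, which is (-0.94, +0.34) in world axes.

```bash
python3 -m crank '[[-0.03,0.011,0,0,0],[-0.07,0.025,0,0,0],[-0.12,0.043,0,0,0],[-0.17,0.061,0,0,0],[-0.22,0.079,0,0,0],[-0.27,0.097,0,0,0],[-0.32,0.115,0,0,0],[-0.37,0.133,0,0,0],[-0.4,0.143,0,0,0],[-0.4,0.143,0,0,0]]'
python3 - <<'E'
from h import *
s=ctrl.state();print(np.round(s['tool_pos'],4),np.round(s['force'],2),s['gripper_width'])
im,_=cap('wrist','w8'); im2,_=cap('side','side8')
a=cv2.resize(im[100:300,240:500],None,fx=1.7,fy=1.7,interpolation=cv2.INTER_CUBIC)
b=cv2.resize(im2[220:330,255:355],None,fx=3.4,fy=3.4,interpolation=cv2.INTER_CUBIC)
c=np.zeros((380,800,3),np.uint8); c[:a.shape[0],:a.shape[1]]=a; c[:b.shape[0],455:455+b.shape[1]]=b; cv2.imwrite('pics/c8.png',c)
E
```

```text
clock: 10.8
tool_pos: [0.4885, -0.1729, 0.059]
tool_rot: [0.818, 0.575, -0.0, -0.0]
force: [2.7, -1.4, -2.2]
gripper_width: 0.0138
[ 0.4885 -0.1729  0.059 ] [ 2.72 -1.4  -2.21] 0.013833847940545627
```

View pics/c8.png

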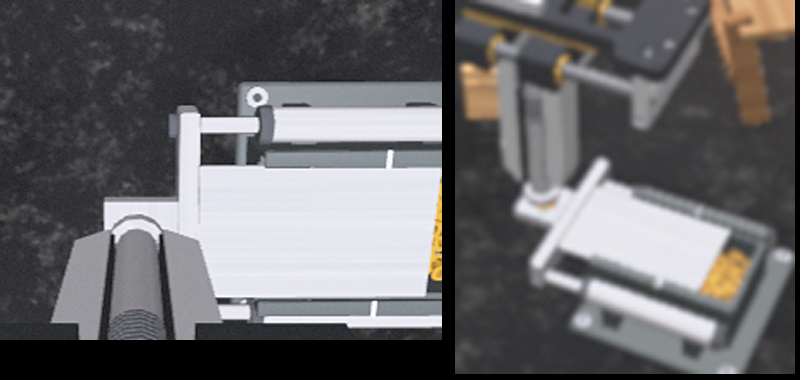

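The shutter follows the setter and the grip holds, at about 3 N. I'll draw on to half open.

```bash
python3 -m crank '[[-0.03,0.011,0,0,0],[-0.07,0.025,0,0,0],[-0.12,0.043,0,0,0],[-0.17,0.061,0,0,0],[-0.22,0.079,0,0,0],[-0.27,0.097,0,0,0],[-0.31,0.111,0,0,0],[-0.34,0.122,0,0,0],[-0.34,0.122,0,0,0],[-0.34,0.122,0,0,0]]'
cat > look.py <<'E'
from h import *
import sys
t=sys.argv[1]
s=ctrl.state();print(s['clock'],np.round(s['tool_pos'],4),np.round(s['force'],2),s['gripper_width'])
im,_=cap('wrist','w'+t); im2,_=cap('side','side'+t)
a=cv2.resize(im[100:300,250:510],None,fx=1.7,fy=1.7,interpolation=cv2.INTER_CUBIC)
b=cv2.resize(im2[220:330,250:350],None,fx=3.4,fy=3.4,interpolation=cv2.INTER_CUBIC)
c=np.zeros((380,800,3),np.uint8); c[:a.shape[0],:a.shape[1]]=a; c[:b.shape[0],455:455+b.shape[1]]=b; cv2.imwrite('pics/c'+t+'.png',c)
cv2.imwrite('pics/wz'+t+'.png',cv2.resize(im[130:300,340:540],None,fx=4,fy=3.5,interpolation=cv2.INTER_CUBIC))
E
python3 look.py 9
```

```text
clock: 12.15
tool_pos: [0.4716, -0.1669, 0.059]
tool_rot: [0.818, 0.575, -0.0, 0.0]
force: [3.8, -2.2, -1.0]
gripper_width: 0.014
12.15 [ 0.4716 -0.1669  0.059 ] [ 3.77 -2.2  -0.97] 0.013955179016704867
```

View pics/c9.png

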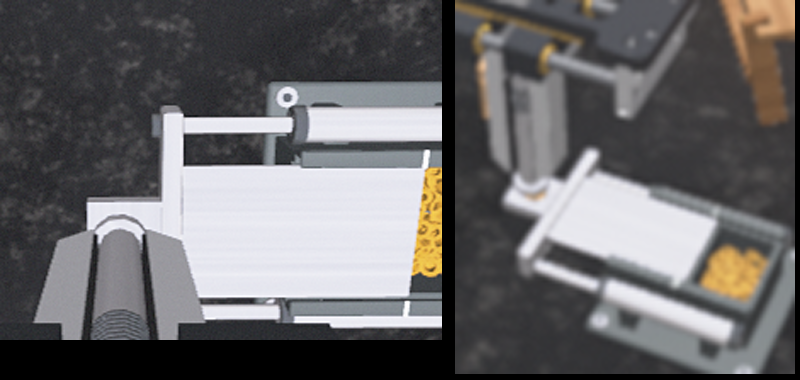

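View pics/wz9.png

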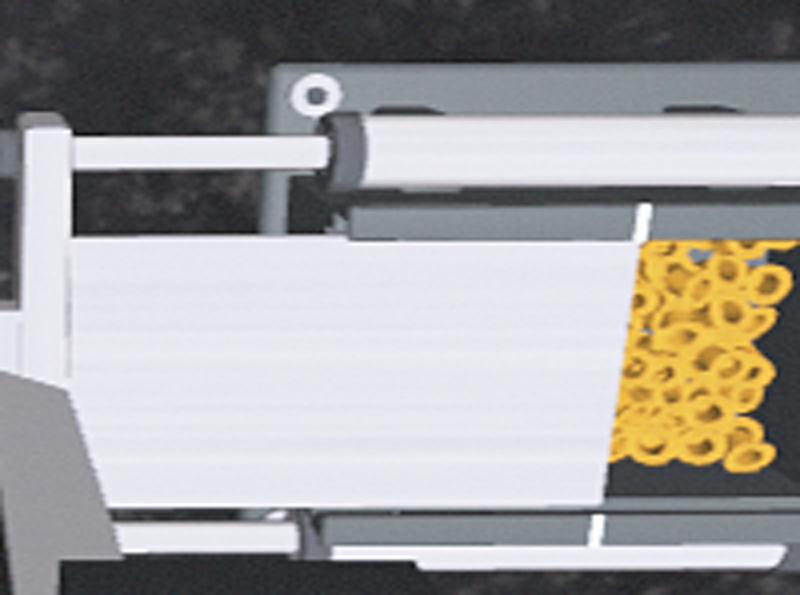

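It looks half open: the rear cell is showing and the front one is covered. I'll verify the distance drawn metrically.

Run:
```python
from h import *
a=np.radians(-19.6); ex=np.array([np.cos(a),np.sin(a),0]); ey=np.array([-np.sin(a),np.cos(a),0])
W=world('w9')*1000; im=cv2.imread('pics/w9.png')
for v in (205,215,225,235):
    # brightness edge scanning right along row
    r=im[v,420:520].astype(int); br=np.nonzero((r.min(1)>150))[0].max()+420
    print(v,br,np.round(W[v,br-4],1), 'edge on z=36:',np.round((onplane('w9',br+.5,v,.036)*1000)@ex,1))
for (u,v) in ((340+643/4,130+222/3.5),(340+597/4,130+530/3.5)):
    ui,vi=int(u),int(v); z=W[vi,ui,2]; p=onplane('w9',u,v,z/1000)*1000; print('mark',np.round(p,1),np.round(p@ex,1),np.round(p@ey,1))
# shift of tongue/crosshead/shutter rear between shots, side cam
for n in('side0','side9'):
    Ws=world(n)[250:335,255:360].reshape(-1,3)*1000
    p=Ws[(Ws[:,2]>35)&(Ws[:,2]<42)]; q=p@ex; r=p@ey; c0=np.array([568,-202.3,0])
    m=(abs(r-c0@ey)<11); print(n,'centre strip x range',np.round(np.percentile((q-c0@ex)[m],[0,1,2,98,99,100]),1))
```

```text
205 499 [ 575.8 -183.2   36.5] edge on z=36: 606.8
215 497 [ 573.5 -189.1   36.1] edge on z=36: 606.4
225 496 [ 571.4 -194.8   36.6] edge on z=36: 606.6
235 495 [ 569.5 -201.    36.2] edge on z=36: 606.8
mark [ 578.7 -175.8   40.7] 604.2 28.5
mark [ 560.6 -228.6   39.8] 604.8 -27.3
side0 centre strip x range [-77.6 -75.4 -74.3  38.6  39.4  40.5]
side9 centre strip x range [-114.2 -111.4 -106.5    0.8    2.4    2.9]
```

The rear edge is 2.1 mm behind the marks, so the shutter is drawn about 38 mm. The side view agrees at about 37–38 mm. I'll do one more hold to check it's stable and the surroundings are undisturbed.

```bash
python3 -m crank '[[0,0,0,0,0],[0,0,0,0,0],[0,0,0,0,0],[0,0,0,0,0],[0,0,0,0,0],[0,0,0,0,0],[0,0,0,0,0],[0,0,0,0,0],[0,0,0,0,0],[0,0,0,0,0]]'
python3 look.py 10
python3 - <<'E'
from h import *
cap('top','top10')
im=cv2.imread('pics/w10.png')
print([np.nonzero(im[v,420:520].min(1)>150)[0].max()+420 for v in (205,215,225,235)])
E
```

```text
clock: 13.5
tool_pos: [0.4716, -0.1669, 0.059]
tool_rot: [0.818, 0.575, -0.0, 0.0]
force: [3.2, -2.8, -0.9]
gripper_width: 0.0134
13.5 [ 0.4716 -0.1669  0.059 ] [ 3.22 -2.81 -0.88] 0.0133579611930554
[np.int64(499), np.int64(497), np.int64(496), np.int64(495)]
```

View pics/side10.png

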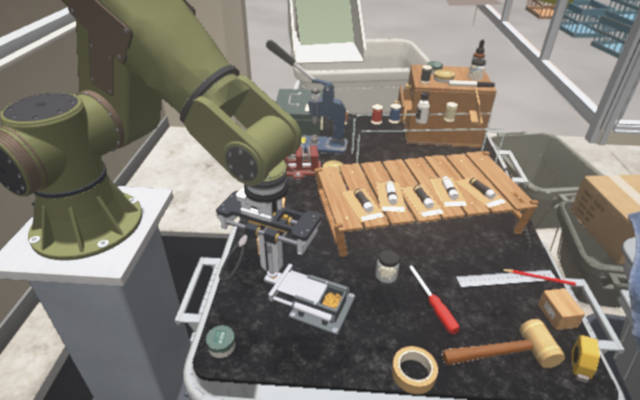

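View pics/top10.png

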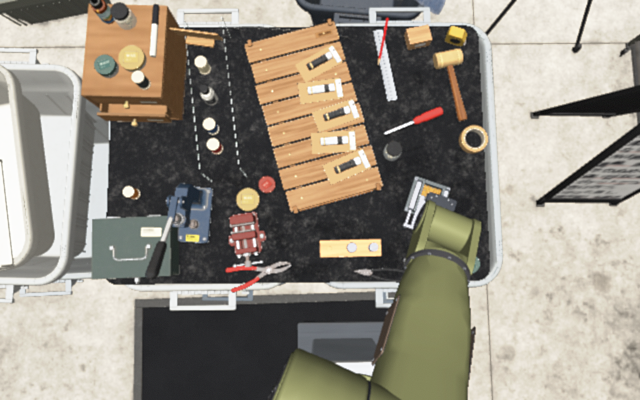

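The hold is steady: the shutter edge is in the same pixels after 1.3 s. The rear cell is open at about (332,300) in the side view. The other tools, jar, snips and hole punch are where they were.

```bash
python3 -c "
from workcell import ctrl
print(ctrl.finish_job())"
```

```text
the job is handed in; nothing more can be done
None
```

The shutter is half open and held: the rear cell is uncovered and the front cell stays covered. I took the slim setter from the +y hole of the stand and put its nose down through the shutter's eye with no contact force. I then drew the shutter back with the setter alone. The setter is still gripped, and the job was handed in at about 13.7 s.

- **How far it is drawn:** the wrist camera puts the rear edge 2.1 mm behind the divider marks, so about 38 mm drawn. The side view gave 37–38 mm, a slight disagreement within the noise. It never went past half.
- **Hold:** the edge stayed in the same pixels over a further 1.3 s. The pull is about 4.3 N, slightly under your 5 N figure for half open, and the grip is steady at 13–14 mm.
- **Surroundings:** in the top and side views the other tools and bench items look where they were. The arm now hides part of the front edge from above.

No check failed.

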